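Lock the autosampler's service panel

ROBOT

A 6-joint arm with a two-finger parallel gripper is mounted at the origin on the work surface. World frame = base frame: x ahead of the robot, y to its left, z up, the work surface at z = 0. Lengths are in mm, angles in rad, forces in N, time in s.
With the tool pointing down it reaches from about 275 to 750 mm from the base axis. Payload 10.2 kg.
Tool frame: the origin (TCP) lies at the very end of the fingers, on their centre line; the grasp point (between the pads) lies 19 mm behind it (ctrl.pinch_z is the distance from the TCP to the grasp point, in mm); y points along the fingers, z is the direction in which the jaws open and shut, and the axes are right-handed (so a half turn about y gives the same grasp; the last joint's range is limited). The gripper opens to 85 mm and grips with 20 to 120 N. Pads are 22 mm wide; open, the fingers measure 114 mm over their backs; the gripper's body (76 mm by 85 mm) begins 54 mm behind the grasp point. The pads swing forward as they close: fully open they stand 13 mm farther back than shut.
Start: joints at [-0.223, 0.313, 1.498, -0, 1.331, -0.223], TCP at [525.006, -0.013, 231.294] pointing down, gripper open.
Joint ranges: [-2.94, 2.94], [-0.97, 2.17], [0.19, 2.56], [-1.23, 4.37], [0.02, 3.11], [-2.88, 2.88]. Speed limits (rad/s): [2.39, 2.39, 3.01, 3.14, 3.14, 3.14].

INTERFACE

Orientations are given as a unit quaternion [w, x, y, z].
In Python, from rig import sense, eyes, ctrl gives the robot as it stands. The module is installed in compiled form; this text tells all that it offers.
- The arm moves only by the shell command python3 -m handwheel 'ROWS' [FORCE]. ROWS is JSON, a list of rows, each an object of numbers: "grip": the finger opening in mm, from 0 to 85.4; "tx", "ty", "tz": the shift along the tool's x, y, z in mm; "wx", "wy", "wz": the turn, a rotation vector about the tool's x, y, z in rad. In form: [{"grip": .., "tx": .., "ty": .., "tz": .., "wx": .., "wy": .., "wz": ..}, ...]. A call has 1 to 10 rows; each row shifts and turns the commanded pose from where the row before left it, along the tool's axes as they then stand; what a row does not reach is not made up. A row lasts 1/12 s, in which the tool goes at most 41.7 mm and 7.16 degrees, less where a joint would pass 70% of its speed; a pose out of reach is approached as far as the arm can. A call is refused whole if a number of a shift passes 41.7 or a number of a turn 0.125, either way. A call with a gripper value outside its range is refused whole. The fingers move at their own pace and stop on an object; FORCE is the grip in N (left out, the last holds). Time passes only in rows, so rows that do not move let the fingers close. It gives the time, the measured TCP pose, the force and the opening at its end, in the units of the state.
- sense(): the state, without advancing time (a new reading comes with each control period).
- eyes.capture(name): name is "scene" or "side" or "wrist"; returns a dict with "pixels" (480x640x3 uint8, red, green, blue), "mtx" (3x3 intrinsics, pixels), "R" (3x3) and "t" (3): a world point X has camera coordinates R X + t. Camera axes: x right, y down, z forward; pixel columns grow to the right and rows downward; lengths in mm; the calibration is good to about 2 mm. The wrist camera is an equidistant fisheye: a pixel r from the principal point sees the ray r / f radians off the axis. A picture is of the moment at which its call begins. There is no depth.
- ctrl.finish_job(): hands the job in, once; it reports no verdict.
The state is a dict: "time_s": time; "joints": joint angles; "dq": joint speeds; "tau": joint torques, N m; "eef_pos": TCP position; "ee_rot": TCP orientation; "force": force on the tool from outside, world axes, zero at the start; "wrist_torque": the same for the moment, N m; "grip_width": opening from 0.0 (shut) to 1.0 (fully open).
Only numpy, scipy, OpenCV 4.12 (cv2) and the standard library are available. Lean on these libraries where they do the work, as an engineer would, in place of code of your own. Each camera call takes 0.05 s, during which the arm holds its last target.

TASK

The grey service panel on top of the autosampler stands slightly ajar. With closed fingertips set in the blue slot of its round quarter-turn fastener, press the panel down flush and, keeping it pressed, turn the fastener a quarter turn clockwise (seen from above) to its stop, so that the slot points at the two green marks and the panel stays shut when you let go; then come clear. Grasp and lift nothing, and leave the vials and the other things around it where they stand.

Things in the scene. Friction and masses are not known exactly. Their poses are not given: they have to be found in the camera images.
- sampler: The autosampler base: white box 280 (x) x 400 (y) x 120 mm high, fixed to the table, its own origin under its centre; its -x side is the front, nearest the robot. On its left half (+y) a dark vial carousel, centre at (0, 100) mm in its frame, 170 mm across, top 164 mm above the table. On its right half the grey panel, inset in the deck.
- panel (a joint): Angle of the grey panel (rad): 0 = flush, positive = front edge up. Plate 206 (x) x 166 (y) x 6 mm, hinged along y on its far (+x) edge at (85, -100, 120) mm in the sampler's frame. A spring holds it about 0.09 rad ajar (front edge 18 mm up); 5 to 6 N down at the fastener shuts it against a firm stop. Unlocked, it springs open again.
- fastener (a joint): Turn of the fastener (rad), 0 to 1.57 (firm stop), growing clockwise from above. Starts at 0 to 0.35: slot towards the orange marks (sampler's y), unlocked. At 1.57: towards the green marks (sampler's x), locked. Light friction, 0.06 N m. In the last 0.5 rad a tongue swings under a keeper in the front wall; it catches only if the panel is held shut.
- slot_center (a point): On the fastener's axis at the slot's floor; turns with it; y along the slot, z up out of the panel. The fastener is a dark round dial, 92 mm across, 18 mm high, on the panel at (-45, -100) mm in the sampler's frame. Its blue-floored slot is 36 mm wide, 84 long, 15 deep, closed at both ends by a 4 mm rim. Panel shut: this point is 123.5 mm above the table.
- slot_end (a point): Point on the slot's floor 21 mm from the axis, towards one end (the frame's -y), turning with the fastener: a good place for the fingertips. It starts at the dial's right side (towards the sampler's -y) and ends at its front (towards -x). With the fastener at 0 and the panel shut it lies at (-45, -121, 123.5) mm in the sampler's frame.
- vial_black: Loose glass vial, black cap, 23 mm diameter, 60 mm high, standing on the sampler's deck: one of three places, two on the strip beyond the panel's hinge, one at the front left of the panel; origin under its centre. Leave alone.
- vial_blue: Like vial_black, blue cap, in another of the three places. Leave alone.
- vial_red: Like vial_black, red cap, in another of the three places. Leave alone.
- solvent_bottle: Loose amber bottle, 70 mm diameter, 170 mm high, on the table left of the sampler; origin under its centre. Leave alone.
- beaker: Loose glass beaker, 70 mm diameter, 85 mm high, on the table right of the sampler; origin under its centre. Leave alone.
- cap_tray: Loose white tray 100 x 140 x 30 mm on the table left of the sampler; origin under its centre. Leave alone.
- screwdriver: Loose screwdriver, 170 mm long, lying along its x axis on the table right of the sampler. Leave alone.

How it is judged (in metres and radians):
On the way, in this order (a step that is already met when the one before it is completed fails the run):
1. the panel is pressed shut by the fingers with the fastener still unlocked (value of joint panel below 0.025 rad and value of joint fastener below 1.1 rad and contact force between the fingers and panel above 1 N), for 0.1 s.
2. the fastener is turned home by the fingers with the panel shut (value of joint panel below 0.025 rad and value of joint fastener above 1.35 rad and contact force between the fingers and panel above 0.3 N), for 0.05 s.
At the end, for the whole second after the job is handed in: The panel is held shut by its lock (within 0.025 rad, about 5 mm at the front edge) with nothing touching it, and the fastener is turned at least 1.35 of its 1.57 rad; the panel is still (value of joint panel below 0.025 rad and value of joint fastener above 1.35 rad and velocity of joint panel between -0.05 and 0.05 rad/s).
It fails at once if the panel is pulled up instead of pressed down (value of joint panel above 0.2 rad).
It fails at once if a vial is lifted, shifted by 20 mm or tipped (distance of any of vial_black, vial_blue, vial_red from where it was at the start of the episode above 0.02 m or angle between any of vial_black, vial_blue, vial_red's own z axis and vertical above 0.3 rad).
It fails at once if the bottle or the beaker is lifted, shifted by 20 mm or tipped (distance of any of solvent_bottle, beaker from where it was at the start of the episode above 0.02 m or angle between any of solvent_bottle, beaker's own z axis and vertical above 0.3 rad).
It fails at once if the tray or the screwdriver is lifted or shifted by 20 mm (distance of any of cap_tray, screwdriver from where it was at the start of the episode above 0.02 m).
It also fails if it takes over 45 s, if anything falls off the work surface, if the arm or the gripper's body presses on something with over 40 N, if the wrist force passes 120 N, or if a joint passes its speed limit or range.

## Working session

There is one attempt and no reset: what is moved stays moved. The work goes in short steps, Python scripts to look and compute and a shell command to move; the robot and the scene stay as the last step left them, time stands still between calls to the robot, and variables do not carry over. Pictures are saved under pics/ and viewed, and the job is handed in when it is done.

```bash
mkdir -p pics; python3 - <<'E'
from rig import sense, eyes, ctrl
import cv2
s=sense(); print(s)
for n in ["scene","side","wrist"]:
    c=eyes.capture(n); cv2.imwrite(f"pics/{n}0.png",c["pixels"][:,:,::-1]); print(n,c["mtx"].tolist(),c["R"].tolist(),c["t"].tolist())
E
```

```text
{'time_s': 0.0, 'joints': array([-2.23398014e-01,  3.13481715e-01,  1.49843882e+00,  3.85043214e-05,
        1.33103804e+00, -2.23395158e-01]), 'dq': array([ 5.93636849e-04,  8.90369253e-04, -6.32974022e-05, -5.14879765e-04,
        5.64935877e-04,  5.53533289e-04]), 'tau': array([-5.78409599e-04, -4.12261176e+01, -2.59742296e+01, -3.58453699e-04,
        4.11797926e-03, -1.23038126e-05]), 'eef_pos': array([5.24735923e+02, 5.86648153e-02, 2.30718208e+02]), 'ee_rot': array([ 0.49975072, -0.50024303,  0.50041858, -0.4995872 ]), 'force': array([0.46548758, 0.30519113, 0.05613475]), 'wrist_torque': array([-0.01590027,  0.02978202, -0.00129927]), 'grip_width': 1.0007242279925332}
scene [[521.1372280408503, 0.0, 320.1288640142755], [0.0, 521.1372280408503, 243.93575101585265], [0.0, 0.0, 1.0]] [[0.0773016423214176, 0.9968251032568066, -0.019083228538905192], [0.6657715840860841, -0.06585781478050637, -0.7432435307864056], [-0.7421405890516416, 0.04474887428073457, -0.6687487452942916]] [-87.80404717555166, -292.82725977085875, 1753.7444564427267]
side [[568.5428018079959, 0.0, 317.3729102910055], [0.0, 568.5428018079959, 234.37479871561453], [0.0, 0.0, 1.0]] [[-0.9256594397006819, -0.37761930853147996, -0.023627516103622848], [-0.1967768599894406, 0.5338161944701642, -0.8223862461727387], [0.3231616763567674, -0.7566002434215834, -0.5684387412806106]] [563.689781093892, 175.9875510651176, 1023.2704138306789]
wrist [[371.64829954431775, 0.0, 317.03196359937317], [0.0, 371.64829954431775, 241.74048253815556], [0.0, 0.0, 1.0]] [[0.9999998938026475, -0.00043522474446013737, 0.00015157215302918225], [-0.0004607408788356718, -0.9516892527366266, 0.30706245935223936], [1.0608408647145615e-05, -0.3070624965785058, -0.9516893521955778]] [-524.3641008121983, -39.9916322764262, 378.5692528757303]
```

View pics/scene0.png

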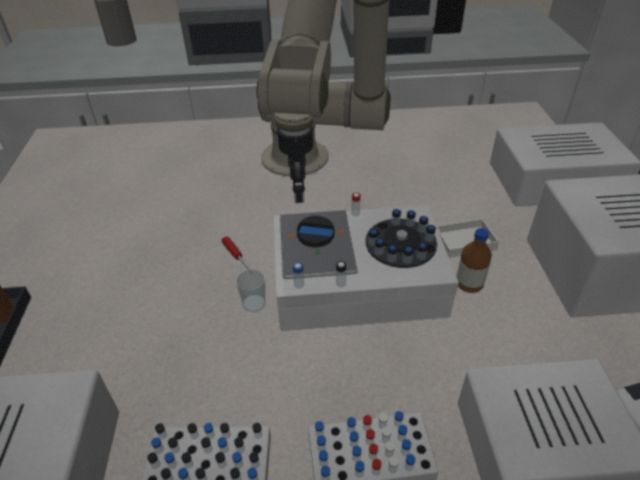

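View pics/side0.png

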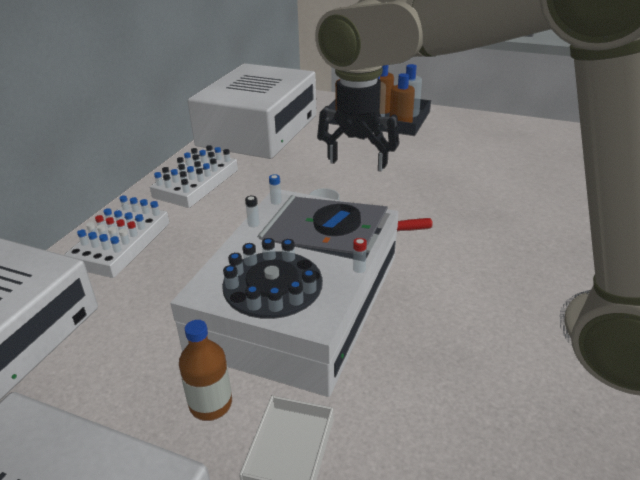

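View pics/wrist0.png

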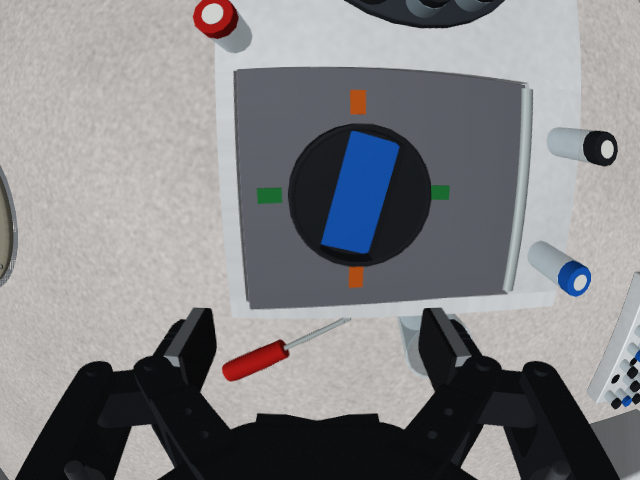

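The scene view shows the panel at about (316,245). The side view shows the red vial at the front left of the panel (360,255). The wrist view shows the dial at about (360,195), the slot tilted roughly 0.25 rad clockwise, orange marks at (358,102) and (356,277), and green marks at (269,195) and (440,192). Next I'll fit the sampler's pose from these.

```bash
cat > h.py <<'E'
import numpy as np, cv2
from scipy.spatial.transform import Rotation as Rn
def proj(c,X):
    X=np.atleast_2d(X); p=X@np.array(c["R"]).T+np.array(c["t"]); K=np.array(c["mtx"])
    return p,K
def fish(c,X):
    p,K=proj(c,X); r=np.hypot(p[:,0],p[:,1]); th=np.arctan2(r,p[:,2]); 
    return np.c_[K[0,2]+K[0,0]*th*p[:,0]/r, K[1,2]+K[1,1]*th*p[:,1]/r]
def pin(c,X):
    p,K=proj(c,X); q=p@K.T; return q[:,:2]/q[:,2:]
def model(pt,x,y,yaw,pan):  # sampler frame point on flush panel -> world
    pt=np.atleast_2d(np.array(pt,float)); h=np.array([85,-100,120.])
    d=pt-h; c,s=np.cos(pan),np.sin(pan)
    d=np.c_[c*d[:,0]+s*d[:,2], d[:,1], -s*d[:,0]+c*d[:,2]]
    p=d+h; return Rn.from_euler('z',yaw).apply(p)+[x,y,0]
def slotpt(a,b,z,f): # b along slot toward its +y, a across; cw angle f
    # local y axis at angle 90deg - f
    return [-45+a*np.cos(f)+b*np.sin(f), -100-a*np.sin(f)+b*np.cos(f), z]
E
python3 - <<'E'
from h import *
from rig import sense, eyes
s=sense(); q=s["ee_rot"]; print(Rn.from_quat(np.roll(q,-1)).as_matrix().round(3))
c=eyes.capture("wrist"); R=np.array(c["R"]);print("cam",-R.T@c["t"])
im=c["pixels"]; hsv=cv2.cvtColor(im,cv2.COLOR_RGB2HSV)
for n,lo,hi in [("or",(5,120,80),(20,255,255)),("gr",(45,100,50),(75,255,255)),("bl",(100,150,80),(125,255,255))]:
    m=cv2.inRange(hsv,lo,hi); k,_,st,ce=cv2.connectedComponentsWithStats(m)
    for i in range(1,k):
        if st[i,4]>100: print(n,st[i].tolist(),ce[i])
roi=(hsv[:,:,2]<50).astype(np.uint8)|cv2.inRange(hsv,(100,150,80),(125,255,255))//255
k,_,st,ce=cv2.connectedComponentsWithStats(roi)
print([ (st[i].tolist(),ce[i].round(1).tolist()) for i in range(1,k) if st[i,4]>2000])
cr=cv2.resize(im[50:330,210:550],None,fx=2.2,fy=2.1)[:,:,::-1]; cv2.imwrite("pics/crop.png",cr)
E
```

```text
[[-0.    -0.001  1.   ]
 [-1.     0.    -0.   ]
 [-0.    -1.    -0.001]]
cam [524.35625074  77.9532214  372.71682238]
or [350, 90, 16, 24, 384] [357.5 101.5]
or [348, 266, 16, 22, 298] [355.51677852 276.29530201]
gr [431, 185, 19, 15, 265] [439.47169811 192.0490566 ]
gr [257, 188, 25, 16, 379] [268.89182058 195.1530343 ]
bl [321, 131, 79, 123, 5859] [359.59720089 192.15412186]
bl [558, 261, 33, 36, 687] [572.43668122 276.95924309]
[([288, 124, 143, 142, 15955], [359.0, 194.3]), ([15, 308, 605, 172, 49134], [316.7, 423.0])]
```

View pics/crop.png

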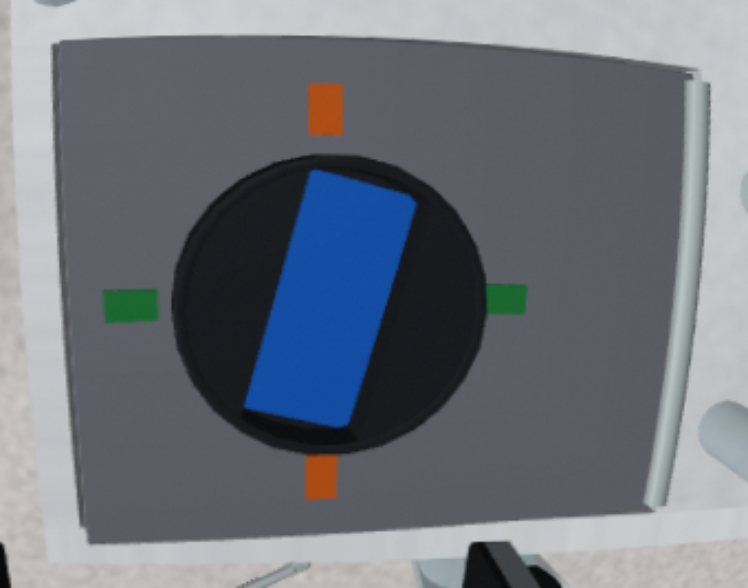

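```bash
cat > fit.py <<'E'
from h import *
from rig import eyes
from scipy.optimize import least_squares
c=eyes.capture("wrist")
Z=120.5
obs=np.array([[236.5,70],[250.5,308],[358,90],[355,288],[257,195.7],[450,191.5],[321.5,244.5],[368.5,253.5],[399.5,145.5]])
def pts(p):
    x,y,yaw,pan,f,ro,rg=p
    P=[[-121,-17,Z],[-121,-183,Z],[-45,-100+ro,Z],[-45,-100-ro,Z],[-45-rg,-100,Z],[-45+rg,-100,Z],
       slotpt(-18,-42,123.5,f),slotpt(18,-42,123.5,f),slotpt(18,42,123.5,f)]
    return model(P,x,y,yaw,pan)
def res(p): return np.r_[(fish(c,pts(p))-obs).ravel(),(p[3]-.09)/.005]
r=least_squares(res,[595,134,0,.09,.25,60,60],x_scale=[10,10,.1,.01,.1,10,10],loss="soft_l1")
print(r.x.round(4)); print(r.fun[:-1].reshape(-1,2).round(1))
x,y,yaw,pan,f=r.x[:5]
for pn in (pan,0): 
  print("axis floor",model([-45,-100,123.5],x,y,yaw,pn).round(1),"slotend",model(slotpt(0,-21,123.5,f),x,y,yaw,pn).round(1))
np.save("fit.npy",r.x)
print("slot dir angle world (cw from +y):", f-yaw)
E
python3 fit.py
```

```text
[5.946671e+02 1.345129e+02 1.260000e-02 7.960000e-02 2.324000e-01
 6.822890e+01 6.650740e+01]
[[ 1.1 -1.1]
 [ 0.7  1.7]
 [-0.2 -0.8]
 [ 0.7 -1.1]
 [-0.4  0. ]
 [-0.4  0.6]
 [-3.7  3.8]
 [-0.1  4.1]
 [ 0.1 -7.4]]
axis floor [[551.6  34.  133.8]] slotend [[547.1  13.5 134.2]]
axis floor [[550.9  34.  123.5]] slotend [[546.4  13.5 123.5]]
slot dir angle world (cw from +y): 0.21975324905225196
```

```bash
sed -i 's/x,y,yaw,pan,f,ro,rg=p/x,y,yaw,pan,f,ro,rg,L=p/; s/-42,123/-L,123/g; s/18,42,123/18,L,123/; s/60,60\]/60,60,40]/; s/10,10\],loss/10,10,5],loss/' fit.py; python3 fit.py
```

```text
[5.947500e+02 1.340629e+02 1.150000e-02 8.670000e-02 2.449000e-01
 6.813810e+01 6.637170e+01 3.819720e+01]
[[ 0.8 -1. ]
 [ 0.4  3. ]
 [ 0.  -0.2]
 [ 0.7 -0.2]
 [-0.4  0.9]
 [-0.6  1.3]
 [-3.1 -1. ]
 [ 0.7  0.1]
 [-0.4 -0.7]]
axis floor [[551.7  33.6 134.7]] slotend [[546.9  13.1 135.2]]
axis floor [[550.9  33.6 123.5]] slotend [[546.   13.1 123.5]]
slot dir angle world (cw from +y): 0.23337499186069563
```

```bash
python3 -m handwheel '[{"grip":0,"tx":-6.5,"tz":11},{"grip":0,"tx":-6.5,"tz":11},{"grip":0,"wy":-0.122},{"grip":0,"wy":-0.122},{"grip":0,"wy":-0.122},{"grip":0,"wy":-0.122},{"grip":0,"wy":-0.122},{"grip":0,"wy":-0.122},{"grip":0,"wy":-0.122},{"grip":0,"wy":-0.122}]' 20
python3 -m handwheel '[{"grip":0,"wy":-0.122},{"grip":0,"wy":-0.122},{"grip":0,"wy":-0.117},{"grip":0},{"grip":0}]'
cat > st.py <<'E'
from h import *
from rig import sense
s=sense();M=Rn.from_quat(np.roll(s["ee_rot"],-1)).as_matrix()
p=np.load("fit.npy");x,y,yaw=p[:3]
ax=model([-45,-100,123.5],x,y,yaw,0)[0]
d=s["eef_pos"]-ax
a=np.arctan2(M[0,2],M[1,2])+yaw # jaw dir cw from sampler y
print("t",s["time_s"],"pos",s["eef_pos"].round(1),"F",s["force"].round(1),"T",s["wrist_torque"].round(2),"grip",round(s["grip_width"],3),"tilt",M[:,1].round(3))
print("jaw cw angle(samp)",a.round(3),"rel axis: along jaw",(d@M[:,2]).round(1),"along tool x",(d@M[:,0]).round(1),"above floor",d[2].round(1),"vmax",abs(s["dq"]).max().round(3))
E
python3 st.py
python3 - <<'E'
from rig import eyes
import cv2
for n in ("wrist","side"): cv2.imwrite(f"pics/{n}1.png",eyes.capture(n)["pixels"][:,:,::-1])
E
```

```text
t 0.3 pos [524.9   0.  231.1] F [ 0.6  0.2 -0.1] T [0.02 0.02 0.01] grip 0.998 tilt [-0.  0. -1.]
jaw cw angle(samp) 1.582 rel axis: along jaw -26.0 along tool x 33.5 above floor 107.6 vmax 0.003invalid input
invalid input
```

View pics/wrist1.png

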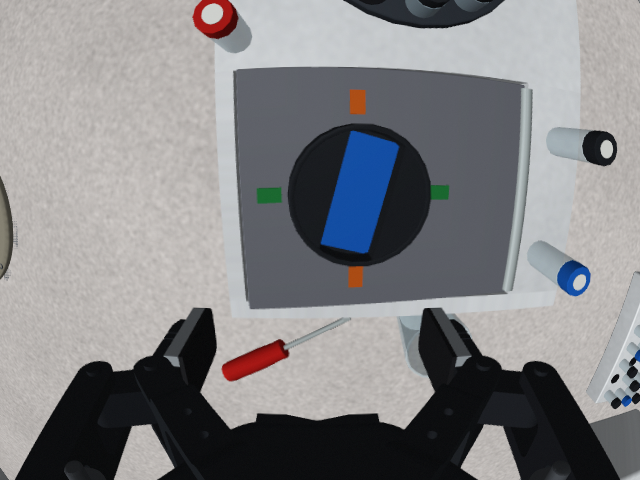

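View pics/side1.png

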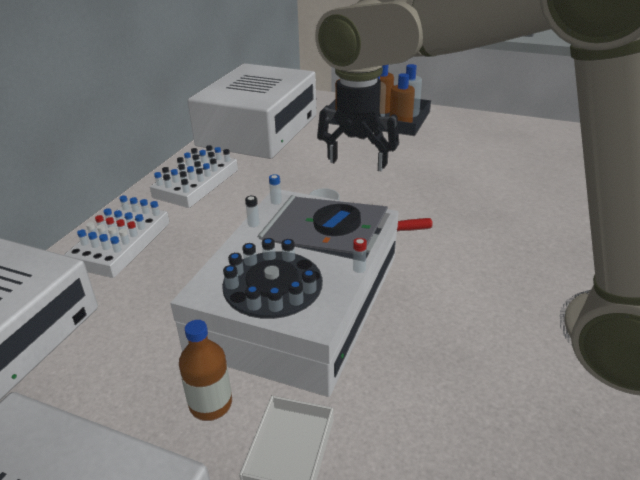

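Both calls were refused, so nothing moved and the pictures are unchanged. Rows probably need every key, so I'll give all seven.

```bash
python3 -m handwheel '[{"grip":0,"tx":-6.5,"ty":0,"tz":11,"wx":0,"wy":0,"wz":0},{"grip":0,"tx":-6.5,"ty":0,"tz":11,"wx":0,"wy":0,"wz":0},{"grip":0,"tx":0,"ty":0,"tz":0,"wx":0,"wy":-0.122,"wz":0},{"grip":0,"tx":0,"ty":0,"tz":0,"wx":0,"wy":-0.122,"wz":0},{"grip":0,"tx":0,"ty":0,"tz":0,"wx":0,"wy":-0.122,"wz":0}]' 20 && python3 st.py
```

```text
time_s: 0.82
eef_pos: [547.1, 13.1, 231.1]
ee_rot: [-0.584, 0.584, -0.399, 0.399]
force: [0.7, -0.1, 0.7]
grip_width: 0.299
t 0.8167 pos [547.1  13.1 231.1] F [ 0.7 -0.1  0.7] T [-0.01  0.03  0.03] grip 0.299 tilt [-0.  0. -1.]
jaw cw angle(samp) 1.21 rel axis: along jaw -11.0 along tool x 17.6 above floor 107.6 vmax 1.453
```

```bash
python3 -m handwheel '[{"grip":0,"tx":0,"ty":0,"tz":0,"wx":0,"wy":-0.121,"wz":0},{"grip":0,"tx":0,"ty":0,"tz":0,"wx":0,"wy":-0.121,"wz":0},{"grip":0,"tx":0,"ty":0,"tz":0,"wx":0,"wy":-0.121,"wz":0},{"grip":0,"tx":0,"ty":0,"tz":0,"wx":0,"wy":-0.121,"wz":0},{"grip":0,"tx":0,"ty":0,"tz":0,"wx":0,"wy":-0.121,"wz":0},{"grip":0,"tx":0,"ty":10,"tz":0,"wx":0,"wy":-0.121,"wz":0},{"grip":0,"tx":0,"ty":20,"tz":0,"wx":0,"wy":-0.121,"wz":0},{"grip":0,"tx":0,"ty":20,"tz":0,"wx":0,"wy":-0.115,"wz":0},{"grip":0,"tx":0,"ty":10,"tz":0,"wx":0,"wy":0,"wz":0},{"grip":0,"tx":0,"ty":0,"tz":0,"wx":0,"wy":0,"wz":0}]' 20 && python3 st.py
python3 - <<'E'
from rig import eyes
import cv2
for n in ("wrist","side"): cv2.imwrite(f"pics/{n}2.png",eyes.capture(n)["pixels"][:,:,::-1])
E
```

```text
time_s: 1.65
eef_pos: [546.1, 13.1, 169.3]
ee_rot: [0.702, -0.702, 0.088, -0.085]
force: [-0.4, -0.0, 0.5]
grip_width: -0.003
t 1.65 pos [546.1  13.1 169.3] F [-0.4 -0.   0.5] T [ 0.   -0.04  0.03] grip -0.003 tilt [-0.004  0.001 -1.   ]
jaw cw angle(samp) 0.258 rel axis: along jaw -21.0 along tool x 0.1 above floor 45.8 vmax 0.055
```

View pics/wrist2.png

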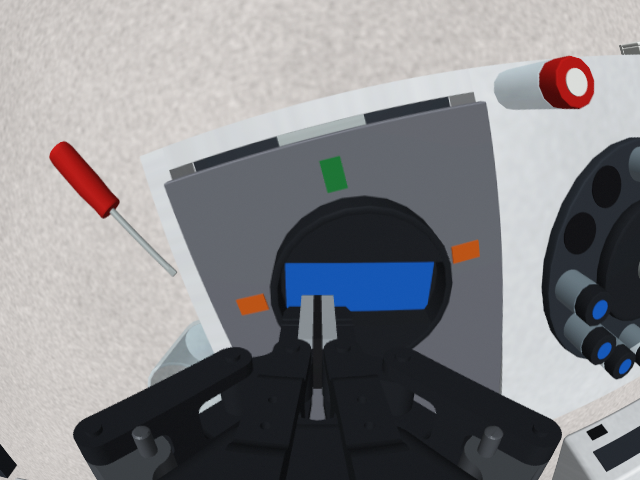

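View pics/side2.png

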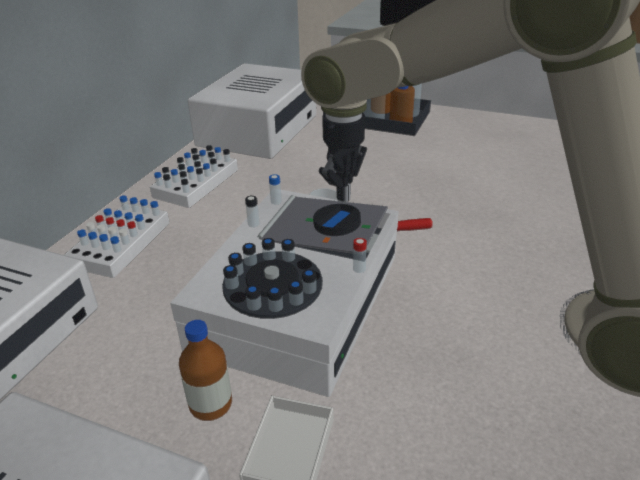

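The wrist view shows the closed fingertips at about (318,310), over the left part of the blue slot (285–435, 262–310), with the slot parallel to the jaws. I'll overlay the predicted slot to check.

```bash
python3 - <<'E'
from h import *
from rig import eyes,sense
c=eyes.capture("wrist"); im=c["pixels"][:,:,::-1].copy()
x,y,yaw,pan,f=np.load("fit.npy")[:5]
for z,L,col in((123.5,38.2,(0,255,255)),(138.5,42,(0,255,0))):
  P=model([slotpt(a,b,z,f) for a,b in((-18,-L),(18,-L),(18,L),(-18,L))],x,y,yaw,pan)
  cv2.polylines(im,[fish(c,P).round().astype(int)],True,col,1)
t=sense()["eef_pos"]; print(t,fish(c,t))
cv2.circle(im,tuple(fish(c,t)[0].round().astype(int)),3,(255,0,255),-1)
cv2.imwrite("pics/ov2.png",cv2.resize(im[180:400,220:500],None,fx=2.7,fy=2.7))
E
```

```text
[547.55125624  12.88083873 172.41721954] [[319.31682634 315.46944018]]
```

View pics/ov2.png

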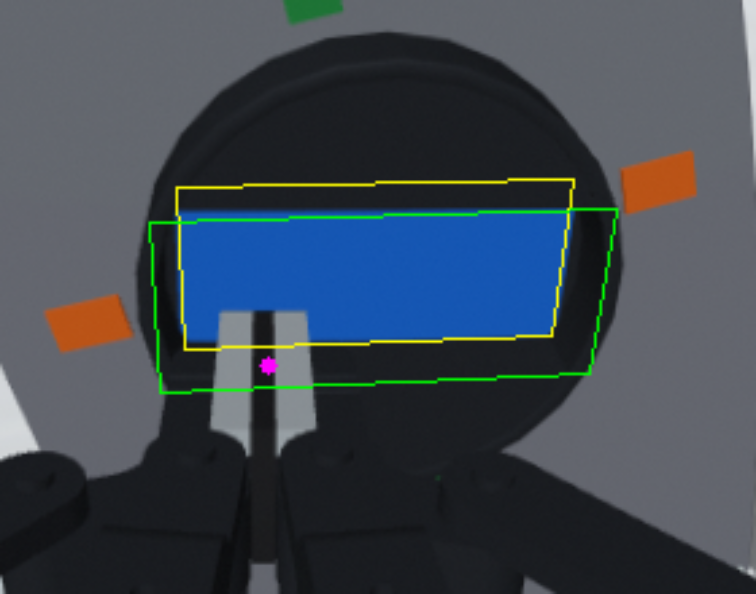

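```bash
python3 st.py; python3 -m handwheel '[{"grip":0,"tx":0,"ty":10,"tz":0,"wx":0,"wy":0,"wz":0},{"grip":0,"tx":0,"ty":10,"tz":0,"wx":0,"wy":0,"wz":0},{"grip":0,"tx":0,"ty":7,"tz":0,"wx":0,"wy":0,"wz":0},{"grip":0,"tx":0,"ty":5,"tz":0,"wx":0,"wy":0,"wz":0},{"grip":0,"tx":0,"ty":0,"tz":0,"wx":0,"wy":0,"wz":0},{"grip":0,"tx":0,"ty":0,"tz":0,"wx":0,"wy":0,"wz":0}]' && python3 st.py
```

```text
t 1.8 pos [547.6  12.9 172.4] F [-0.8  0.2  0.6] T [-0.02  0.04  0.01] grip -0.003 tilt [ 0.002 -0.    -1.   ]
jaw cw angle(samp) 0.257 rel axis: along jaw -20.9 along tool x 1.8 above floor 48.9 vmax 0.012
time_s: 2.3
eef_pos: [547.0, 13.0, 139.1]
ee_rot: [0.702, -0.702, 0.086, -0.086]
force: [-0.1, 0.2, 0.1]
grip_width: 0.0
t 2.3 pos [547.   13.  139.1] F [-0.1  0.2  0.1] T [ 0.05  0.05 -0.05] grip 0.0 tilt [-0.001  0.    -1.   ]
jaw cw angle(samp) 0.254 rel axis: along jaw -20.9 along tool x 1.1 above floor 15.6 vmax 0.012
```

```bash
python3 -m handwheel '[{"grip":0,"tx":0,"ty":4,"tz":0,"wx":0,"wy":0,"wz":0},{"grip":0,"tx":0,"ty":4,"tz":0,"wx":0,"wy":0,"wz":0},{"grip":0,"tx":0,"ty":3,"tz":0,"wx":0,"wy":0,"wz":0},{"grip":0,"tx":0,"ty":3,"tz":0,"wx":0,"wy":0,"wz":0},{"grip":0,"tx":0,"ty":0,"tz":0,"wx":0,"wy":0,"wz":0},{"grip":0,"tx":0,"ty":0,"tz":0,"wx":0,"wy":0,"wz":0}]' && python3 st.py
```

```text
time_s: 2.8
eef_pos: [547.0, 12.9, 125.4]
ee_rot: [-0.702, 0.702, -0.086, 0.086]
force: [-0.6, -1.2, 3.8]
grip_width: -0.0
t 2.8 pos [547.   12.9 125.4] F [-0.6 -1.2  3.8] T [-0.11  0.39  0.02] grip -0.0 tilt [-0. -0. -1.]
jaw cw angle(samp) 0.254 rel axis: along jaw -21.0 along tool x 1.1 above floor 1.9 vmax 0.004
```

Contact made. I'll press further in small steps.

```bash
python3 -m handwheel '[{"grip":0,"tx":0,"ty":1,"tz":0,"wx":0,"wy":0,"wz":0},{"grip":0,"tx":0,"ty":1,"tz":0,"wx":0,"wy":0,"wz":0},{"grip":0,"tx":0,"ty":0,"tz":0,"wx":0,"wy":0,"wz":0}]' && python3 st.py;  python3 -m handwheel '[{"grip":0,"tx":0,"ty":1,"tz":0,"wx":0,"wy":0,"wz":0},{"grip":0,"tx":0,"ty":0,"tz":0,"wx":0,"wy":0,"wz":0}]' && python3 st.py
```

```text
time_s: 3.05
eef_pos: [546.9, 12.9, 123.3]
ee_rot: [-0.702, 0.702, -0.086, 0.086]
force: [-2.3, -1.0, 5.3]
grip_width: -0.003
t 3.05 pos [546.9  12.9 123.3] F [-2.3 -1.   5.3] T [-0.2   0.53  0.03] grip -0.003 tilt [-0. -0. -1.]
jaw cw angle(samp) 0.254 rel axis: along jaw -21.0 along tool x 1.1 above floor -0.2 vmax 0.007
time_s: 3.22
eef_pos: [547.3, 12.9, 122.9]
ee_rot: [-0.702, 0.702, -0.085, 0.086]
force: [-2.9, -0.2, 8.8]
grip_width: -0.0
t 3.2167 pos [547.3  12.9 122.9] F [-2.9 -0.2  8.8] T [-0.14  0.49  0.06] grip -0.0 tilt [ 0.001 -0.    -1.   ]
jaw cw angle(samp) 0.254 rel axis: along jaw -20.9 along tool x 1.4 above floor -0.6 vmax 0.002
```

```bash
python3 -m handwheel '[{"grip":0,"tx":0,"ty":0.8,"tz":0,"wx":0,"wy":0,"wz":0},{"grip":0,"tx":-2.5,"ty":0,"tz":0,"wx":0,"wy":0,"wz":0},{"grip":0,"tx":-2.5,"ty":0,"tz":0,"wx":0,"wy":0,"wz":0},{"grip":0,"tx":-2.5,"ty":0,"tz":0,"wx":0,"wy":0,"wz":0},{"grip":0,"tx":0,"ty":0,"tz":0,"wx":0,"wy":0,"wz":0}]' && python3 st.py
```

```text
time_s: 3.63
eef_pos: [541.3, 14.6, 122.9]
ee_rot: [0.702, -0.702, 0.084, -0.088]
force: [1.7, -1.3, 9.6]
grip_width: 0.003
t 3.6333 pos [541.3  14.6 122.9] F [ 1.7 -1.3  9.6] T [-0.01 -0.35 -0.11] grip 0.003 tilt [ 0.006 -0.001 -1.   ]
jaw cw angle(samp) 0.254 rel axis: along jaw -20.7 along tool x -4.8 above floor -0.6 vmax 0.011
```

```bash
python3 -m handwheel '[{"grip":0,"tx":-2.1,"ty":0.3,"tz":0.7,"wx":0,"wy":0.1,"wz":0},{"grip":0,"tx":-2.1,"ty":0.3,"tz":0.7,"wx":0,"wy":0.1,"wz":0},{"grip":0,"tx":-2.1,"ty":0,"tz":0.7,"wx":0,"wy":0.1,"wz":0},{"grip":0,"tx":-2.1,"ty":0,"tz":0.7,"wx":0,"wy":0.1,"wz":0},{"grip":0,"tx":0,"ty":0,"tz":0,"wx":0,"wy":0,"wz":0}]' && python3 st.py
python3 - <<'E'
from rig import eyes
import cv2
for n in ("wrist",): cv2.imwrite(f"pics/{n}3.png",eyes.capture(n)["pixels"][:,:,::-1])
E
```

```text
time_s: 4.05
eef_pos: [534.3, 20.0, 122.8]
ee_rot: [-0.67, 0.67, -0.223, 0.227]
force: [-3.7, -3.5, 15.9]
grip_width: 0.001
t 4.05 pos [534.3  20.  122.8] F [-3.7 -3.5 15.9] T [-0.55  0.53 -0.05] grip 0.001 tilt [ 0.004 -0.002 -1.   ]
jaw cw angle(samp) 0.659 rel axis: along jaw -20.9 along tool x -5.0 above floor -0.7 vmax 0.14
```

View pics/wrist3.png

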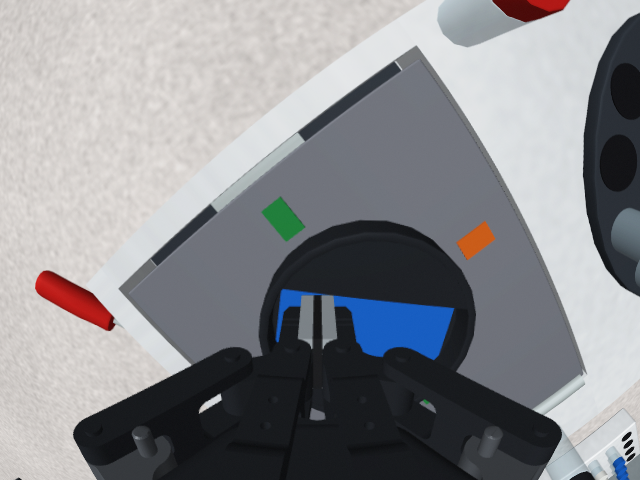

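The wrist view shows the tips in the left end of the slot at (318,320) and the slot about 0.1 rad behind the jaws. The panel is down, and the force is 16 N. I'll continue along the arc.

```bash
python3 -m handwheel '[{"grip":0,"tx":-2.1,"ty":0,"tz":0.6,"wx":0,"wy":0.1,"wz":0},{"grip":0,"tx":-2.1,"ty":0,"tz":0.6,"wx":0,"wy":0.1,"wz":0},{"grip":0,"tx":-2.1,"ty":0,"tz":0.6,"wx":0,"wy":0.1,"wz":0},{"grip":0,"tx":-2.1,"ty":0,"tz":0.6,"wx":0,"wy":0.1,"wz":0},{"grip":0,"tx":-2.1,"ty":0,"tz":0.6,"wx":0,"wy":0.1,"wz":0},{"grip":0,"tx":0,"ty":0,"tz":0,"wx":0,"wy":0,"wz":0}]' && python3 st.py
python3 - <<'E'
from rig import eyes
import cv2
for n in ("wrist",): cv2.imwrite(f"pics/{n}4.png",eyes.capture(n)["pixels"][:,:,::-1])
E
```

```text
time_s: 4.6
eef_pos: [529.2, 29.9, 122.8]
ee_rot: [0.594, -0.594, 0.383, -0.385]
force: [-4.4, -1.8, 17.3]
grip_width: -0.001
t 4.6 pos [529.2  29.9 122.8] F [-4.4 -1.8 17.3] T [-0.41  0.81 -0.05] grip -0.001 tilt [ 0.003 -0.002 -1.   ]
jaw cw angle(samp) 1.159 rel axis: along jaw -21.3 along tool x -5.5 above floor -0.7 vmax 0.141
```

View pics/wrist4.png

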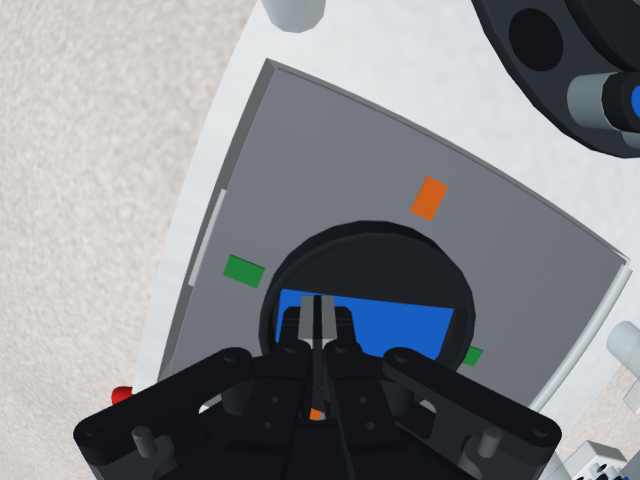

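The slot follows with the same small lag. On to the stop.

```bash
python3 -m handwheel '[{"grip":0,"tx":-2.1,"ty":0,"tz":0.6,"wx":0,"wy":0.1,"wz":0},{"grip":0,"tx":-2.1,"ty":0,"tz":0.6,"wx":0,"wy":0.1,"wz":0},{"grip":0,"tx":-2.1,"ty":0,"tz":0.6,"wx":0,"wy":0.1,"wz":0},{"grip":0,"tx":-2.1,"ty":0,"tz":0.6,"wx":0,"wy":0.1,"wz":0},{"grip":0,"tx":0,"ty":0,"tz":0,"wx":0,"wy":0,"wz":0}]' && python3 st.py; python3 -m handwheel '[{"grip":0,"tx":-1.5,"ty":0,"tz":0,"wx":0,"wy":0.03,"wz":0},{"grip":0,"tx":-1,"ty":0,"tz":0,"wx":0,"wy":0.03,"wz":0},{"grip":0,"tx":0,"ty":0,"tz":0,"wx":0,"wy":0,"wz":0}]' && python3 st.py
python3 - <<'E'
from rig import eyes
import cv2
for n in ("wrist",): cv2.imwrite(f"pics/{n}5.png",eyes.capture(n)["pixels"][:,:,::-1])
E
```

```text
time_s: 5.07
eef_pos: [529.6, 38.3, 122.8]
ee_rot: [0.506, -0.505, 0.493, -0.496]
force: [-2.8, -4.3, 16.7]
grip_width: 0.003
t 5.0667 pos [529.6  38.3 122.8] F [-2.8 -4.3 16.7] T [-0.78  0.57 -0.02] grip 0.003 tilt [ 0.004 -0.002 -1.   ]
jaw cw angle(samp) 1.559 rel axis: along jaw -21.2 along tool x -5.2 above floor -0.7 vmax 0.14
time_s: 5.32
eef_pos: [529.9, 40.2, 122.8]
ee_rot: [-0.492, 0.491, -0.506, 0.51]
force: [-1.6, -6.4, 14.9]
grip_width: -0.001
t 5.3167 pos [529.9  40.2 122.8] F [-1.6 -6.4 14.9] T [-1.18  0.24  0.03] grip -0.001 tilt [ 0.005 -0.003 -1.   ]
jaw cw angle(samp) 1.616 rel axis: along jaw -21.2 along tool x -6.0 above floor -0.7 vmax 0.043
```

View pics/wrist5.png

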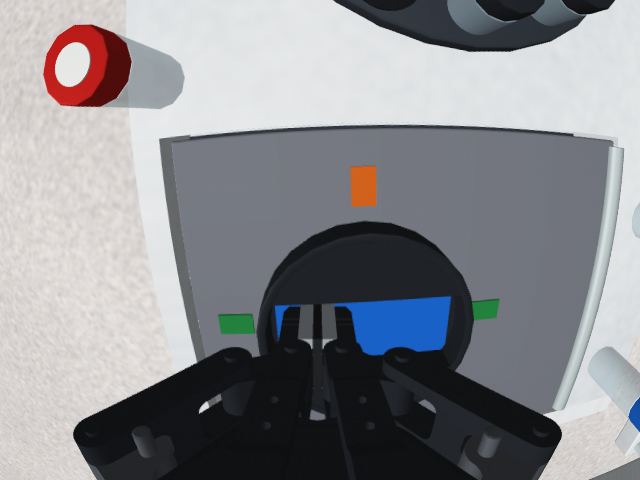

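The slot's edge (276,305)–(451,296) is parallel to the line through the green marks, (237,324) to (486,309). It now lags the jaw by about 0.05, so it sits near 1.57, and the side force is rising, which points to the stop. One more firm nudge to confirm.

```bash
python3 -m handwheel '[{"grip":0,"tx":-1.5,"ty":0,"tz":0,"wx":0,"wy":0,"wz":0},{"grip":0,"tx":-1.5,"ty":0,"tz":0,"wx":0,"wy":0,"wz":0},{"grip":0,"tx":0,"ty":0,"tz":0,"wx":0,"wy":0,"wz":0},{"grip":0,"tx":0,"ty":0,"tz":0,"wx":0,"wy":0,"wz":0}]' && python3 st.py
```

```text
time_s: 5.7
eef_pos: [530.1, 41.9, 122.8]
ee_rot: [-0.492, 0.492, -0.505, 0.51]
force: [-0.4, -13.9, 14.1]
grip_width: 0.001
t 5.7 pos [530.1  41.9 122.8] F [ -0.4 -13.9  14.1] T [-2.44  0.35 -0.03] grip 0.001 tilt [ 0.005 -0.005 -1.   ]
jaw cw angle(samp) 1.614 rel axis: along jaw -21.0 along tool x -7.7 above floor -0.7 vmax 0.003
```

It's at the stop: 14 N sideways with no further turn. I'll back off the wall and lift straight out.

```bash
python3 -m handwheel '[{"grip":0,"tx":2,"ty":-1,"tz":0,"wx":0,"wy":0,"wz":0},{"grip":0,"tx":3,"ty":-1,"tz":0,"wx":0,"wy":0,"wz":0},{"grip":0,"tx":2,"ty":-3,"tz":0,"wx":0,"wy":0,"wz":0},{"grip":0,"tx":0,"ty":-10,"tz":0,"wx":0,"wy":0,"wz":0},{"grip":0,"tx":0,"ty":-25,"tz":0,"wx":0,"wy":0,"wz":0},{"grip":0,"tx":0,"ty":-35,"tz":0,"wx":0,"wy":0,"wz":0},{"grip":0,"tx":0,"ty":-35,"tz":0,"wx":0,"wy":0,"wz":0},{"grip":0,"tx":0,"ty":0,"tz":0,"wx":0,"wy":0,"wz":0},{"grip":0,"tx":0,"ty":0,"tz":0,"wx":0,"wy":0,"wz":0}]' && python3 st.py
python3 - <<'E'
from rig import eyes
import cv2
for n in ("wrist","side"): cv2.imwrite(f"pics/{n}6.png",eyes.capture(n)["pixels"][:,:,::-1])
E
```

```text
time_s: 6.45
eef_pos: [528.7, 37.5, 232.7]
ee_rot: [-0.493, 0.491, -0.507, 0.509]
force: [0.2, -1.0, -0.5]
grip_width: 0.005
t 6.45 pos [528.7  37.5 232.7] F [ 0.2 -1.  -0.5] T [-0.06 -0.07  0.06] grip 0.005 tilt [ 0.003 -0.001 -1.   ]
jaw cw angle(samp) 1.614 rel axis: along jaw -22.0 along tool x -3.2 above floor 109.2 vmax 0.062
```

View pics/wrist6.png

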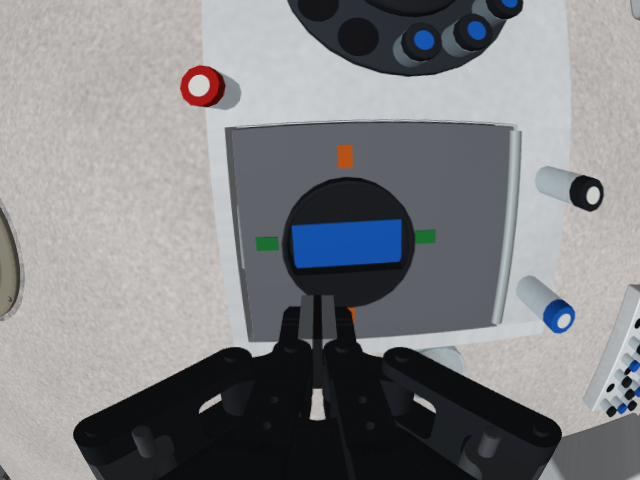

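View pics/side6.png

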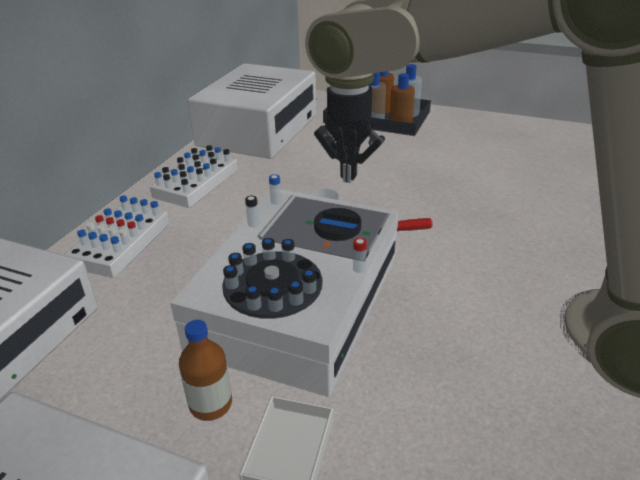

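The wrist view shows the slot (292–402, 245) pointing at both green marks. All the vials are standing. I'll check numerically that the panel is flush.

```bash
python3 - <<'E'
from h import *
from rig import eyes
x,y,yaw,pan,f=np.load("fit.npy")[:5]
for n,fn in(("wrist",fish),("side",pin)):
  c=eyes.capture(n); im=c["pixels"][:,:,::-1].copy()
  P0=[[-121,-17,120.5],[-121,-183,120.5],[85,-183,120.5],[85,-17,120.5]]
  for pn,col in((0,(0,255,0)),(.0867,(0,0,255))):
    q=fn(c,model(P0,x,y,yaw,pn)); print(n,pn,q.round(1).tolist())
    cv2.polylines(im,[q.round().astype(int)],True,col,1)
  a=(slice(100,360),slice(200,540)) if n=="wrist" else (slice(180,280),slice(240,420))
  cv2.imwrite(f"pics/ov_{n}.png",cv2.resize(im[a],None,fx=2.2 if n=="wrist" else 4,fy=2.2 if n=="wrist" else 4))
E
```

```text
wrist 0 [[234.7, 130.0], [257.1, 343.2], [499.8, 327.2], [520.6, 127.5]]
wrist 0.0867 [[229.8, 130.3], [255.0, 355.8], [499.8, 327.2], [520.6, 127.5]]
side 0 [[361.1, 259.7], [386.5, 212.8], [292.9, 195.5], [258.1, 237.6]]
side 0.0867 [[360.8, 251.6], [386.5, 205.1], [292.8, 195.5], [258.1, 237.6]]
```

View pics/ov_wrist.png

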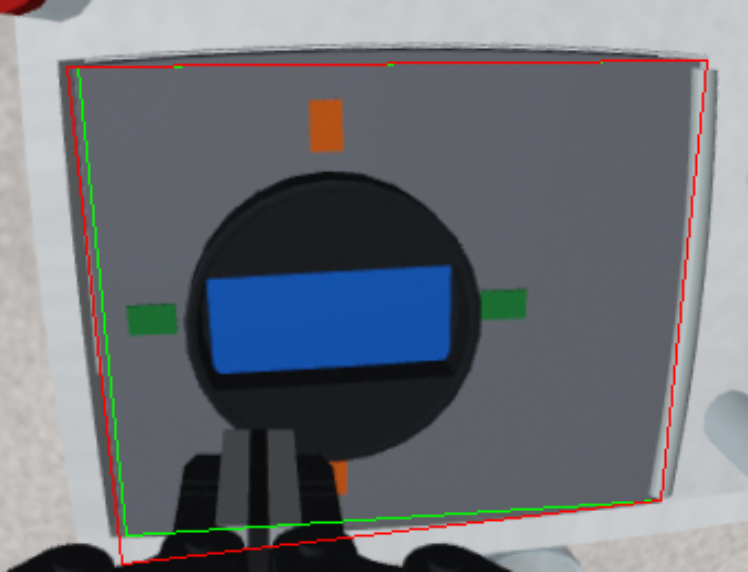

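View pics/ov_side.png

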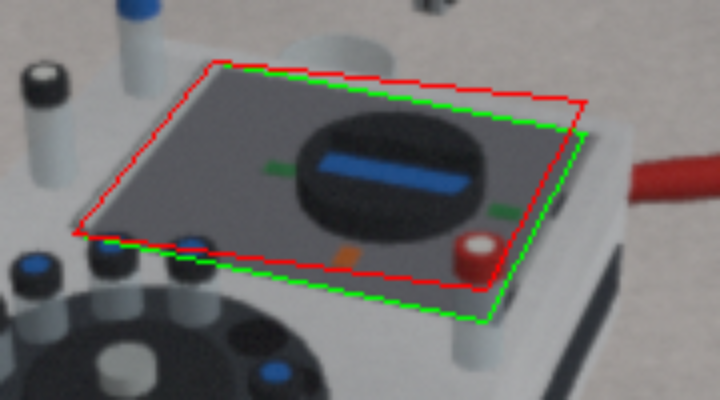

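In both views the panel's edges match the flush (green) outline and not the ajar (red) one. The panel is shut and locked, and the arm is clear of it. Handing in.

```bash
python3 -c "
from rig import ctrl
print(ctrl.finish_job())"
```

```text
the job is handed in; nothing more can be done
None
```

The panel is pressed shut and its fastener is turned home and locked. I handed the job in; no verdict is reported, so this rests on my own checks.

**What I did:** I set the closed fingertips in the end of the slot and pressed the panel down to its stop at about 9 N. Holding it down at 14–17 N, I turned the fastener clockwise until it stopped. The stop showed as 14 N sideways with no further turn. Then I backed off the slot wall and lifted straight out to about 110 mm above the slot floor.

**Last checks:**
- **Fastener:** the slot points at both green marks. I put it at about 1.57 rad, judged from the images.
- **Panel:** its edges match the flush outline, not the ajar one, in the wrist and side views with the fingers off it. The fit is only good to a couple of millimetres.
- **Other things:** the vials, bottle, tray and screwdriver look undisturbed. The beaker is only partly visible in these views and nothing came near it.
- **Refused moves:** my first two move calls were refused because every row must give all seven numbers; nothing moved. No check failed. The one small disagreement was the fingertips reading about 0.7 mm below the nominal slot floor while pressing, which is within calibration.

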